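Clamp the sunglasses case and hold its lid at the pointer

TASK

Wind the red-knobbed crank of the little hold-down clamp clockwise until its rubber foot presses firmly on the clear base of the sunglasses case, while the lid is still shut. Then take the lid by its steel bow, swing it up until it lies in line with the red pointer of the white angle arc, and finish while still holding it there by the bow, because it would fall shut on its own. Do not shift the case or the pointer, and leave the other things on the sideboard alone.

Things in the scene. Friction and masses are not known exactly. Their poses are not given: they have to be found in the camera images.
- clamp: Hold-down clamp, fixed to the sideboard: a dark board (150 mm in its x, 330 mm in its y from -135 to +195, 15 mm thick) with a blue column at its +y end and a blue arm that overhangs from there; arm and column reach 85 mm above the sideboard. Origin at the underside of the board; z up. At yaw 0 its x points away from the robot and its y to the robot's left.
- crank_axis (a point): Centre of the crank's upright turning axis, where the screw passes through the top of the blue arm, 85 mm above the sideboard (fixed).
- crank (a joint): Turning angle of the crank, rad, growing clockwise as seen from above (0 to 12.9). Winding it lowers screw, crank and foot together by 8 mm per turn (1.273 mm per rad). The foot meets the base of the case at a reading of 8.0; from there its spring (8 N per mm, 5 mm at most) is compressed, so 10.5 gives about 25 N and 11.9 is the end of the spring. A steady 2 to 4 N at the knob turns it; it stays where it is left.
- crank_knob (a point): The red upright knob at the end of the crank, a cylinder 16 mm in diameter and 37 mm tall that spins freely on its pin, 38 mm from the crank axis; this point is on its axis, 22 mm above the knob's foot and 15 mm below its top. The dark crank bar lies directly under the knob. The point's orientation means nothing. At crank reading c the direction from axis to knob, in the clamp's frame, is -0.69 - c rad (counterclockwise from its x).
- foot: The clamp's round rubber foot, 28 mm in diameter, that goes straight up and down without turning. Origin at the centre of its underside.
- case: Clear acrylic sunglasses case (0.55 kg or so, loose) standing on the clamp board: a base plate 100 x 250 x 8 mm (y from -111 to +139 mm, its +y end lies under the foot) that carries a box 90 mm (x) by 160 mm (y), with its shut lid on top at 58 to 63 mm above the case's underside. Origin at the underside, centre of the box. Axes about parallel to the clamp's. A white angle arc of 115 mm radius with black ticks every 10 degrees stands at its -y end (y = -100 mm).
- lid_hinge (a point): Midpoint of the lid's hinge axis, along the robot-side (-x) upper edge of the box. At this point x runs along the lid from hinge to free edge (94 mm), y along the hinge axis, z out of the lid's outer face; it turns with the lid.
- lid (a joint): Lid angle, rad: 0 shut, growing as the far (+x) free edge swings up and back towards the robot; at most 1.6. The lid (0.2 kg with its bow) falls shut when let go.
- bow: Steel bow handle on the lid: a round bar of 10 mm diameter, parallel to the hinge, 58 mm clear between its two posts. Origin at its foot on the lid's outer face, 75 mm from the hinge axis along the lid and 5 mm out.
- bow_mid (a point): Middle of the bow's bar: 75 mm from the hinge axis along the lid and 33 mm out from it (28 mm above the lid's outer face). The bar turns in a pinch.
- pointer (a joint): Angle of the red pointer, rad, on the same scale as the lid's angle: the lid is in line with it when both read the same. Stiff, must not be moved.
- pointer_tip (a point): Tip of the red pointer, 104 mm from the hinge axis, at the -y end of the case beside the white arc. x runs along the pointer.
- dish: Matte black ceramic dish, 124 mm across, 24 mm high, holding the keys. Bystander.
- key_a: Steel key in the dish, 56 mm long. Bystander.
- key_b: Steel key in the dish, 56 mm long. Bystander.
- stapler: Chrome stapler, 140 x 36 mm, about 60 mm high. Bystander.
- paperweight: Green glass paperweight, 72 mm across, 48 mm high. Bystander.
- pot: Rounded terracotta pot with a plant, 120 mm across, pot 100 mm and plant about 210 mm high. Bystander.

How it is judged:
On the way:
1. the clamp's foot presses on the case's base while the lid is shut (contact force between foot and case above 8 N and value of joint lid below 0.1 rad), for 0.2 s.
At the end, for the whole second after the job is handed in: The foot presses on the case's base with more than 8 N, the lid is within 0.08 rad (4.6 degrees) of the red pointer and still, and the fingers touch the bow and carry the lid (angle between the x axis of lid_hinge and the x axis of pointer_tip, either way round below 0.08 rad and contact force between the fingers and bow above 0.3 N and velocity of joint lid between -0.1 and 0.1 rad/s and contact force between foot and case above 8 N); the arm keeps its last pose, push and grip.
It fails at once if the case or the pointer is shifted (pointer tip or case more than 15 mm from its start) (distance of any of pointer_tip, case from where it was at the start of the episode above 0.015 m).
It fails at once if a bystander is moved more than 25 mm (distance of any of dish, key_a, key_b, stapler, paperweight, pot from where it was at the start of the episode above 0.025 m).
It also fails if it takes over 67 s, if anything falls off the work surface, if the arm or the gripper's body presses on something with over 40 N, if the wrist force passes 120 N, or if a joint passes its speed limit or range.

ROBOT

A 6-joint arm with a two-finger parallel gripper is mounted at the origin on the work surface. World frame = base frame: x ahead of the robot, y to its left, z up, the work surface at z = 0. Lengths are in m, angles in rad, forces in N, time in s.
With the tool pointing down it reaches from about 0.375 to 0.925 m from the base axis. Payload 5.7 kg.
Tool frame: the origin (TCP) lies midway between the tips of the shut fingers; the grasp point (between the pads) lies 19 mm behind it; z points along the fingers, y is the direction in which the jaws open and shut (so a half turn about z gives the same grasp; the last joint's range is limited). The gripper opens to 85 mm and grips with 20 to 120 N. Pads are 22 mm wide; open, the fingers measure 114 mm over their backs; the gripper's body (76 mm by 85 mm) begins 54 mm behind the grasp point. The pads swing forward as they close: fully open they stand 13 mm farther back than shut.
Start: joints at [-1.397, 0.359, 1.51, -0, 1.272, -0.115], TCP at [0.171, -0.575, 0.196] pointing down, gripper open.
Joint ranges: [-2.97, 2.97], [-1.01, 2.36], [0.21, 2.38], [-0.96, 4.11], [0.2, 2.71], [-2.98, 2.98]. Speed limits (rad/s): [2.39, 2.39, 3.14, 3.14, 3.14, 3.14].

INTERFACE

Orientations are given as a rotation vector (axis times angle).
In Python, from cell import status, viewer, env gives the robot as it stands.
- The arm moves only by the shell command python3 -m jog 'ROWS' [FORCE]. ROWS is JSON, a list of rows, each a list of 5 numbers: the opening, from 0 (shut) to 1 (fully open), then the shift along the tool's x, y, z normalised to -1 to 1, where 1 is 0.25 m, then the turn about the tool's z normalised to -1 to 1, where 1 is 180 degrees. In form: [[grip, dx, dy, dz, twist], ...]. A call has 1 to 8 rows; each row is the pose to reach, as a shift and turn from the pose commanded when the call began, along the tool's axes at that moment, turning the shorter way round; what a row does not reach only later rows make up. A row lasts 1/12 s, in which the tool goes at most 41.7 mm and 7.16 degrees, less where a joint would pass 70% of its speed; a pose out of reach is approached as far as the arm can. A call with a number of a shift or a turn outside -1 to 1 is refused whole. A call with a gripper value outside its range is refused whole. The fingers move at their own pace and stop on an object; FORCE is the grip in N (left out, the last holds). Time passes only in rows, so rows that repeat a pose let the fingers close. It gives the time, the measured TCP pose, the force and the opening at its end, in the units of the state.
- status.sense(): the state, without advancing time (a new reading comes with each control period).
- viewer.snapshot(name): name is "side" or "top"; returns (picture, depth): 384x512x3 uint8, blue, green, red; 384x512 float32, m along the optical axis (not along the pixel's ray), 0 where there is no reading.
- viewer.camera_params(name): a dict with "camera_matrix" (3x3 intrinsics, pixels), "extrinsics" (4x4, takes a point from camera to world coordinates). Camera axes: x right, y up, looking along -z (the intrinsics and any distortion apply to the point x, -y, -z); pixel columns grow to the right and rows downward; lengths in m; the calibration is good to about 2 mm. A picture is of the moment at which its call begins. camera_params takes no time and is no camera call.
- env.sign_off(): hands the job in, once; it reports no verdict.
The state is a dict: "time_s": time; "joint_pos": joint angles; "qd": joint speeds; "effort": joint torques, N m; "ee_pos": TCP position; "eef_rot": TCP orientation; "force": force on the tool from outside, world axes, zero at the start; "wrist_torque": the same for the moment, N m; "gripper_width": finger opening in m.
Only numpy, scipy, OpenCV 4.12 (cv2) and the standard library are available. Lean on these libraries where they do the work, as an engineer would, in place of code of your own. Each camera call takes 0.05 s, during which the arm holds its last target. There are 200 camera calls.

## Working session

There is one attempt and no reset: what is moved stays moved. The work goes in short steps, Python scripts to look and compute and a shell command to move; the robot and the scene stay as the last step left them, time stands still between calls to the robot, and variables do not carry over. Pictures are saved under pics/ and viewed, about 8 in all and at most 12, crops included, and the job is handed in when it is done.

```bash
mkdir -p pics; ls; python3 - <<'E'
from cell import status, viewer, env
import cv2,numpy as np
print(status.sense())
for n in("side","top"):
    p,d=viewer.snapshot(n); cv2.imwrite(f"pics/{n}0.png",p); np.save(f"pics/{n}0.npy",d)
    c=viewer.camera_params(n); print(n,c)
E
```

```text
pics
{'time_s': 0.0, 'joint_pos': array([-1.39709510e+00,  3.59485968e-01,  1.51148638e+00, -6.89967731e-05,
        1.27246542e+00, -1.15142956e-01]), 'qd': array([ 0.00020142,  0.00166497, -0.00023151,  0.00134286, -0.00048841,
       -0.00169823]), 'effort': array([ 1.98326372e-03, -5.27605140e+01, -2.78619361e+01,  1.44714172e-04,
        1.32636222e-02,  1.26350974e-05]), 'ee_pos': array([ 0.17071536, -0.57440182,  0.19494444]), 'eef_rot': array([-3.10705848e+00, -4.51906226e-01,  1.88256101e-04]), 'force': array([ 0.61463423, -0.11262606, -0.69037726]), 'wrist_torque': array([ 0.01157799, -0.03476803,  0.01296553]), 'gripper_width': 0.08559412824544504}
side {'camera_matrix': array([[434.3287482 ,   0.        , 261.49519768],
       [  0.        , 434.3287482 , 196.2642125 ],
       [  0.        ,   0.        ,   1.        ]]), 'extrinsics': array([[ 0.98967353,  0.10079844, -0.1019116 ,  0.43318517],
       [-0.14298749,  0.74405889, -0.65263385, -0.79443645],
       [ 0.01004376,  0.66046653,  0.75078831,  0.9852135 ],
       [ 0.        ,  0.        ,  0.        ,  1.        ]])}
top {'camera_matrix': array([[398.61816388,   0.        , 255.13608906],
       [  0.        , 398.61816388, 197.1410674 ],
       [  0.        ,   0.        ,   1.        ]]), 'extrinsics': array([[-0.02691978,  0.98636955, -0.16232819,  0.32468188],
       [-0.99951732, -0.02907821, -0.01093513, -0.02856047],
       [-0.0155063 ,  0.16195547,  0.98667623,  1.40474639],
       [ 0.        ,  0.        ,  0.        ,  1.        ]])}
```

View pics/side0.png

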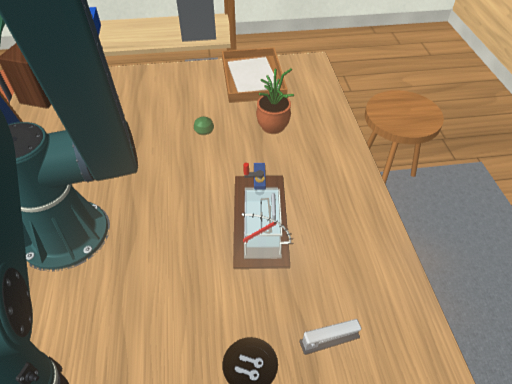

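View pics/top0.png

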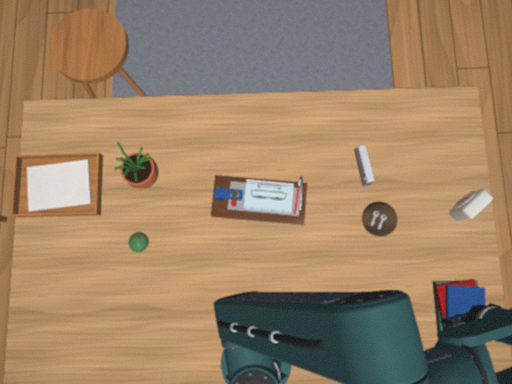

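```bash
cat > h.py <<'E'
import cv2,numpy as np
from cell import status, viewer, env
def ray(n,u,v):
    c=viewer.camera_params(n);K=c["camera_matrix"];E=c["extrinsics"]
    d=np.array([(u-K[0,2])/K[0,0],-(v-K[1,2])/K[1,1],-1.]);return E[:3,3],E[:3,:3]@d
def onz(n,u,v,z):
    o,d=ray(n,u,v);return o+d*(z-o[2])/d[2]
def proj(n,p):
    c=viewer.camera_params(n);K=c["camera_matrix"];E=c["extrinsics"]
    q=E[:3,:3].T@(np.asarray(p,float)-E[:3,3]);return np.array([K[0,2]+K[0,0]*q[0]/-q[2],K[1,2]+K[1,1]*q[1]/q[2]])
def tri(a,b): # two (name,u,v)
    (o,d),(p,e)=ray(*a),ray(*b)
    s=np.linalg.lstsq(np.c_[d,-e],p-o,rcond=None)[0]
    x,y=o+d*s[0],p+e*s[1];return (x+y)/2,np.linalg.norm(x-y)
def red(p):
    h=cv2.cvtColor(p,cv2.COLOR_BGR2HSV);return (((h[...,0]<6)|(h[...,0]>172))&(h[...,1]>150)&(h[...,2]>90)).astype(np.uint8)
E
python3 - <<'E'
from h import *
s=cv2.imread("pics/side0.png");t=cv2.imread("pics/top0.png")
for n,p,(x0,y0,x1,y1) in(("side",s,(225,150,310,280)),("top",t,(200,165,315,235))):
    m=np.zeros_like(red(p));m[y0:y1,x0:x1]=red(p)[y0:y1,x0:x1]
    k,l,st,c=cv2.connectedComponentsWithStats(m)
    for i in range(1,k):
        if st[i,4]>3:print(n,st[i],c[i])
    h=cv2.cvtColor(p,cv2.COLOR_BGR2HSV)
    b=((h[...,0]<15)&(h[...,2]<110)&(h[...,1]>60)).astype(np.uint8);b[:y0]=0;b[y1:]=0;b[:,:x0]=0;b[:,x1:]=0
    pts=cv2.findNonZero(b);r=cv2.minAreaRect(cv2.convexHull(pts))
    for q in cv2.boxPoints(r):print(n,q,onz(n,*q,0.015).round(4))
a=cv2.resize(s[155:275,225:305],None,fx=5,fy=5,interpolation=cv2.INTER_CUBIC)
b=cv2.resize(t[165:235,205:315],(400,255),interpolation=cv2.INTER_CUBIC)
o=np.zeros((600,800,3),np.uint8);o[:a.shape[0],:400]=a;o[:255,400:]=b
cv2.imwrite("pics/crop0.png",o)
E
```

```text
side [244 163   5  12  52] [245.69230769 168.5       ]
side [243 222  32  20  92] [258.17391304 231.57608696]
side [232.88445 179.85043] [0.4873 0.1273 0.015 ]
side [261.04044 154.0907 ] [0.5895 0.23   0.015 ]
side [315.156   213.24026] [ 0.7088 -0.0363  0.015 ]
side [287.00003 239.     ] [ 0.6118 -0.1148  0.015 ]
top [296 187   4  17  20] [297.05 194.55]
top [231 200   5   6  18] [233.16666667 202.61111111]
top [294 205   2   8   8] [294.875 208.5  ]
top [211.2869  214.84427] [0.4948 0.1426 0.015 ]
top [214.86069 175.5328 ] [0.6357 0.1285 0.015 ]
top [305.8361  183.80328] [ 0.5959 -0.1942  0.015 ]
top [302.2623  223.11475] [ 0.4567 -0.1751  0.015 ]
```

View pics/crop0.png

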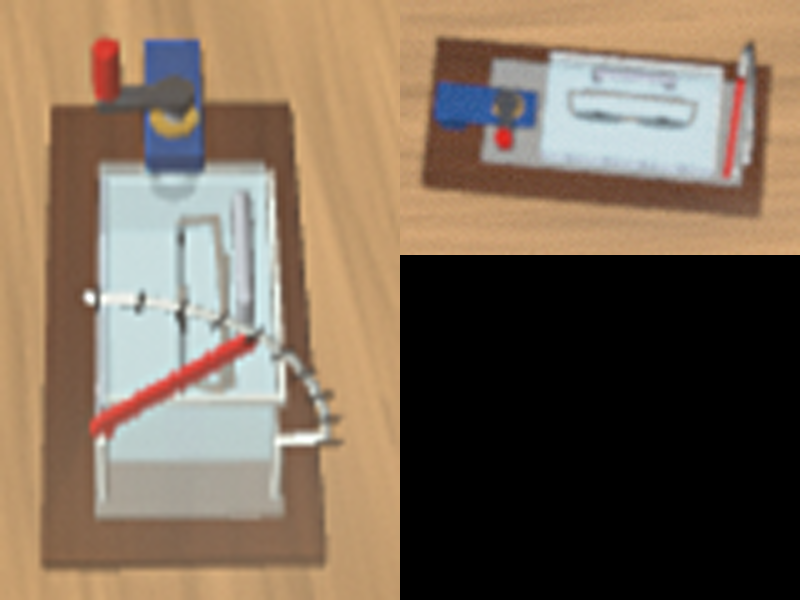

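The side crop shows the red knob at full-image (246,168), on the robot side of the blue arm. The bow is at about (273.6,193) to (273.6,221). The pointer runs from (244,240.6) to (276.6,222), near the 50° tick. Next I triangulate the points I need.

```bash
python3 - <<'E'
from h import *
s=cv2.imread("pics/side0.png");t=cv2.imread("pics/top0.png")
yaw=-0.12;R=np.array([[np.cos(yaw),-np.sin(yaw)],[np.sin(yaw),np.cos(yaw)]]);O=np.array([.5422,-.0544])
def cl(p):return (R.T@(np.asarray(p)[:2]-O)).round(4)
ds=np.load("pics/side0.npy");dt=np.load("pics/top0.npy")
def dep(n,d,u,v):
    o,r=ray(n,u,v);return (o+r*d[int(round(v)),int(round(u))]).round(4)
def show(l,a,b):
    p,e=tri(a,b);print(l,p.round(4),"err",round(e,4),"clamp",cl(p));return p
show("knob",("side",245.7,168.5),("top",233.2,202.6))
tip=show("tip",("side",276.2,222.2),("top",298.3,187.5));root=show("root",("side",244.2,240.3),("top",295.2,213.5))
print("depth knob",dep("side",ds,245.7,168.5),dep("top",dt,233,202.6))
for f in(0,.25,.5,.75,1):
    u,v=np.array([246,239.5])*(1-f)+f*np.array([275,223]);print("ptr depth",dep("side",ds,u,v))
# bow ends on plane z=.106 both views
for l,n,u,v in(("bow+y","side",273.6,194),("bow-y","side",274.6,220),("bow+y","top",254,184.8),("bow-y","top",281,188)):
    p=onz(n,u,v,.111 if n=="top" else .108);print(l,n,p.round(4),cl(p))
# axis hub: side crop (175,90) ; top crop (508,103)
show("hub",("side",225+175/5,155+92/5),("top",205+108/3.636,165+103/3.643))
for q in((100,165),(275,165),(280,400),(100,400)):
    p=onz("side",225+q[0]/5,155+q[1]/5,.078);print("lid corner side",p.round(4),cl(p))
for q in((549,52),(724,68),(716,180),(540,163)):
    p=onz("top",205+(q[0]-400)/3.636,165+q[1]/3.643,.078);print("lid corner top",p.round(4),cl(p))
E
```

```text
knob [0.5196 0.0571 0.1292] err 0.0018 clamp [-0.0357  0.108 ]
tip [ 0.565  -0.1539  0.1454] err 0.0115 clamp [ 0.0345 -0.096 ]
root [ 0.4877 -0.1464  0.0749] err 0.0074 clamp [-0.0431 -0.0979]
depth knob [0.5197 0.0491 0.1375] [0.5163 0.0567 0.145 ]
ptr depth [ 0.4959 -0.147   0.0791]
ptr depth [ 0.5143 -0.1497  0.0971]
ptr depth [ 0.5321 -0.1538  0.1166]
ptr depth [ 0.5499 -0.1545  0.1314]
ptr depth [ 0.5679 -0.1528  0.1426]
bow+y side [ 0.5859 -0.0282  0.108 ] [0.0402 0.0312]
bow-y side [ 0.574  -0.1168  0.108 ] [ 0.039  -0.0581]
bow+y top [ 0.579  -0.0116  0.111 ] [0.0314 0.0469]
bow-y top [ 0.5656 -0.1003  0.111 ] [ 0.0287 -0.0428]
hub [0.5567 0.0532 0.1078] err 0.0073 clamp [0.0015 0.1085]
lid corner side [0.5146 0.0312 0.078 ] [-0.0377  0.0817]
lid corner side [0.6127 0.018  0.078 ] [0.0613 0.0803]
lid corner side [ 0.5872 -0.1444  0.078 ] [ 0.0554 -0.084 ]
lid corner side [ 0.4952 -0.1318  0.078 ] [-0.0374 -0.0825]
lid corner top [0.6054 0.0156 0.078 ] [0.0544 0.0771]
lid corner top [ 0.5853 -0.1471  0.078 ] [ 0.0539 -0.0868]
lid corner top [ 0.4808 -0.1352  0.078 ] [-0.0513 -0.0876]
lid corner top [0.5012 0.0263 0.078 ] [-0.0503  0.0753]
```

```bash
python3 -m jog '[[0.45,0.686,-0.675,-0.08,0],[0.45,0.686,-0.675,-0.08,0],[0.45,0.686,-0.675,-0.08,0],[0.45,0.686,-0.675,-0.08,0],[0.45,0.686,-0.675,-0.08,0],[0.45,0.686,-0.675,-0.08,0],[0.45,0.686,-0.675,-0.08,0]]' 40
python3 -m jog '[[0.45,0.686,-0.675,0,0],[0.45,0.686,-0.675,0,0],[0.45,0.686,-0.675,0,0],[0.45,0.686,-0.675,0,0],[0.45,0.686,-0.675,0,0],[0.45,0.686,-0.675,0,0],[0.45,0.686,-0.675,0,0]]'
python3 -m jog '[[0.45,0.686,-0.675,0,0],[0.45,0.686,-0.675,0,0],[0.45,0.686,-0.675,0,0],[0.45,0.686,-0.675,0,0],[0.45,0.686,-0.675,0,0],[0.45,0.686,-0.675,0,0],[0.45,0.686,-0.675,0,0],[0.45,0.686,-0.675,0,0]]'
python3 - <<'E'
from h import *
s,d=viewer.snapshot("side");t,_=viewer.snapshot("top")
a=cv2.resize(s[100:250,190:320],None,fx=4,fy=4,interpolation=cv2.INTER_CUBIC)
cv2.imwrite("pics/c1.png",a);print(status.sense())
E
```

```text
time_s: 0.68
ee_pos: [0.2887, -0.3585, 0.2157]
eef_rot: [-3.104, -0.457, -0.002]
force: [-1.3, 1.2, 1.1]
gripper_width: 0.0384
time_s: 1.27
ee_pos: [0.4053, -0.1493, 0.2156]
eef_rot: [-3.105, -0.459, -0.002]
force: [0.0, 0.1, -1.3]
gripper_width: 0.0384
time_s: 1.93
ee_pos: [0.5203, 0.0571, 0.2153]
eef_rot: [3.108, 0.457, -0.001]
force: [0.2, -0.6, 0.2]
gripper_width: 0.0383
{'time_s': 2.0333, 'joint_pos': array([-2.52869870e-02,  2.29229326e-01,  1.64878822e+00, -8.08085426e-04,
        1.26504790e+00,  1.25704748e+00]), 'qd': array([-0.01723226, -0.01190808,  0.00974572,  0.00226326, -0.00223733,
        0.00471325]), 'effort': array([ 9.53853317e-01, -4.34433389e+01, -2.81395465e+01,  8.23338213e-02,
       -5.50945080e-02, -9.83157734e-04]), 'ee_pos': array([0.51919323, 0.05547574, 0.2153433 ]), 'eef_rot': array([ 3.10841103e+00,  4.51850826e-01, -2.48405952e-03]), 'force': array([-0.62504914,  1.2852859 ,  0.43169992]), 'wrist_torque': array([-0.02837552, -0.00779784,  0.02325726]), 'gripper_width': 0.038128372937438884}
```

View pics/c1.png

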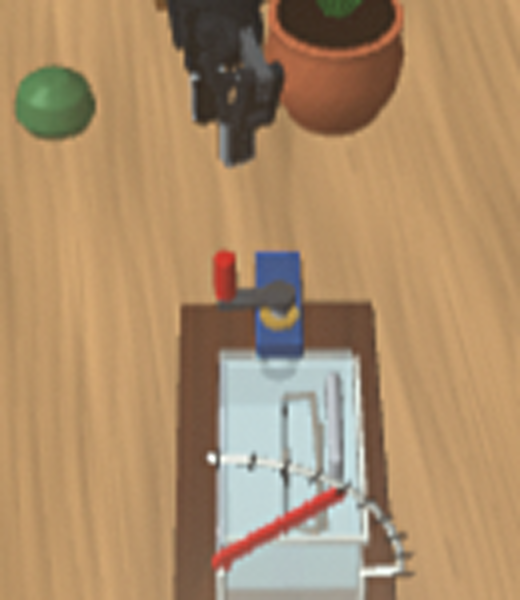

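```bash
python3 -m jog '[[0.45,0.0,-0.006,0.15,0],[0.45,0.0,-0.006,0.3,0],[0.45,0.0,-0.006,0.4,0],[0.45,0.0,-0.006,0.4,0],[0.45,0.0,-0.006,0.4,0]]'
python3 -m jog '[[0.0,0,0,0,0],[0.0,0,0,0,0],[0.0,0,0,0,0],[0.0,0,0,0,0],[0.0,0,0,0,0],[0.0,0,0,0,0]]' 40
python3 - <<'E'
from h import *
s,d=viewer.snapshot("side");t,_=viewer.snapshot("top")
a=cv2.resize(s[100:250,190:320],None,fx=4,fy=4,interpolation=cv2.INTER_CUBIC)
cv2.imwrite("pics/c2.png",a);print(status.sense())
E
```

```text
time_s: 2.45
ee_pos: [0.5177, 0.0566, 0.1152]
eef_rot: [-3.109, -0.449, 0.006]
force: [1.3, -0.8, 0.7]
gripper_width: 0.0387
time_s: 2.95
ee_pos: [0.5198, 0.0582, 0.1164]
eef_rot: [3.109, 0.452, 0.002]
force: [0.5, -0.3, 0.4]
gripper_width: -0.0003
{'time_s': 3.05, 'joint_pos': array([-2.06171684e-02,  3.39038491e-01,  1.76978960e+00,  1.33598822e-04,
        1.03243027e+00,  1.26106780e+00]), 'qd': array([-0.00121541,  0.00308065,  0.00126347,  0.00175628, -0.00175855,
        0.00017217]), 'effort': array([-2.63099454e-02, -4.67254901e+01, -2.31043965e+01, -1.49338230e-03,
       -4.00474368e-03, -4.61079217e-04]), 'ee_pos': array([0.51953165, 0.05824869, 0.11606788]), 'eef_rot': array([-3.10878374e+00, -4.52440242e-01, -5.47581862e-04]), 'force': array([ 0.30838256,  0.43421698, -0.57027216]), 'wrist_torque': array([-0.01180296, -0.01272819, -0.04444982]), 'gripper_width': 0.000466171482888044}
```

View pics/c2.png

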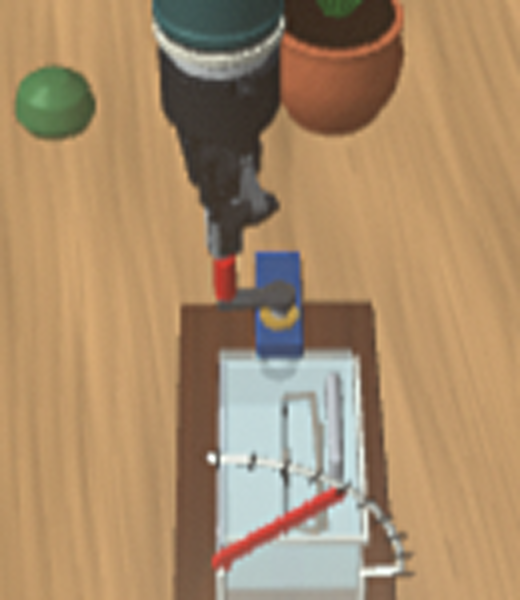

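The jaws shut to zero, so they missed the knob: it is at (246,167) in the full image and the fingers look about 15 mm behind it. I'll compare the projections.

```bash
python3 - <<'E'
from h import *
p=status.sense()["ee_pos"];print(p,"proj side",proj("side",p),"top",proj("top",p))
s,d=viewer.snapshot("side");t,dt=viewer.snapshot("top")
for n,im,(x0,y0,x1,y1) in(("side",s,(235,155,260,185)),("top",t,(222,190,245,212))):
    m=red(im)[y0:y1,x0:x1];ys,xs=np.nonzero(m);print(n,len(xs),xs.min()+x0,xs.max()+x0,ys.min()+y0,ys.max()+y0) if len(xs) else print(n,0)
E0=viewer.camera_params("side")
def P(n,D,u,v):
    o,r=ray(n,u,v);return (o+r*D[v,u]).round(4)
for v in range(136,180,3):print(v,P("side",d,246,v),s[v,246])
a=cv2.resize(t[160:240,195:305],None,fx=7,fy=7,interpolation=cv2.INTER_CUBIC);b=cv2.resize(s[130:190,220:280],None,fx=8,fy=8,interpolation=cv2.INTER_CUBIC)
cv2.imwrite("pics/c3.png",np.vstack([a]));cv2.imwrite("pics/c3s.png",b)
E
```

```text
[0.51953165 0.05824869 0.11606788] proj side [245.37579198 171.6168393 ] top [233.11882086 202.96065884]
side 45 244 248 164 174
top 0
136 [0.5195 0.0203 0.2791] [48 54 61]
139 [ 0.4332 -0.7944  0.9852] [51 58 64]
142 [0.5198 0.0267 0.2538] [53 57 65]
145 [0.5196 0.0266 0.2438] [45 51 60]
148 [0.5208 0.0391 0.2222] [48 55 63]
151 [0.5218 0.0505 0.2012] [53 59 66]
154 [0.5186 0.0215 0.2177] [55 60 68]
157 [0.5182 0.0192 0.2093] [52 58 67]
160 [0.5203 0.0412 0.1773] [45 52 63]
163 [0.5201 0.0414 0.1659] [54 60 68]
166 [0.5207 0.0488 0.1473] [ 43  56 193]
169 [0.5206 0.0496 0.1349] [ 44  56 156]
172 [0.5204 0.05   0.1228] [ 45  56 154]
175 [0.5202 0.0503 0.1104] [ 67  72 109]
178 [0.5283 0.1305 0.0142] [ 56  75 107]
```

View pics/c3.png

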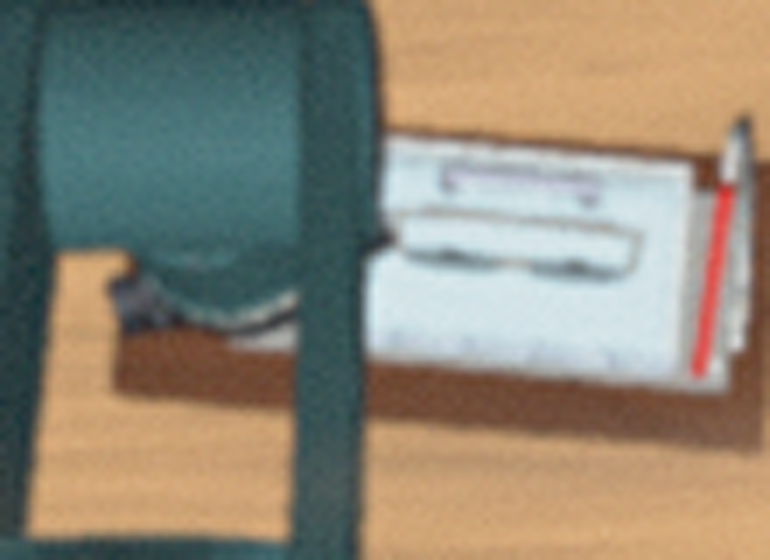

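View pics/c3s.png

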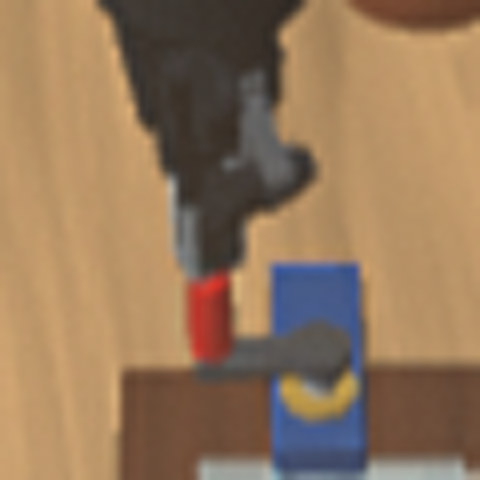

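```bash
python3 -m jog '[[0.6,0,0,0,0],[0.6,0,0,0,0],[0.6,0,0,0,0],[0.6,0,0,0,0]]'
cat >> h.py <<'E'
def cloud(n):
    im,d=viewer.snapshot(n);c=viewer.camera_params(n);K=c["camera_matrix"];E=c["extrinsics"]
    v,u=np.mgrid[:384,:512];q=np.stack([(u-K[0,2])/K[0,0]*d,-(v-K[1,2])/K[1,1]*d,-d],-1)
    P=q@E[:3,:3].T+E[:3,3];P[d==0]=np.nan;return im,P
E
python3 - <<'E'
from h import *
im,P=cloud("side");np.save("pics/P4.npy",P);cv2.imwrite("pics/s4.png",im)
for v in range(140,178,2):
    print(v,' '.join(("%4d/%4d/%4d"%tuple(1000*P[v,u]) if P[v,u,0]==P[v,u,0] and P[v,u,2]>.1 else "      .       ") for u in range(238,260,2)))
cv2.imwrite("pics/c4.png",cv2.resize(im[120:190,215:285],None,fx=8,fy=8,interpolation=cv2.INTER_CUBIC))
print(status.sense()["gripper_width"])
E
```

```text
time_s: 3.48
ee_pos: [0.5194, 0.0582, 0.1158]
eef_rot: [-3.109, -0.452, 0.0]
force: [-0.3, -0.1, 0.6]
gripper_width: 0.0482
140  503/  70/ 223  505/  37/ 252  510/  35/ 253  515/  36/ 252  519/  24/ 262  524/  18/ 266  529/  22/ 262  534/  21/ 263  539/  21/ 263       .              .       
142  503/  72/ 215  505/  40/ 243  510/  34/ 247  515/  36/ 245  519/  19/ 260  523/  18/ 261  529/  18/ 259  533/  15/ 262  539/  20/ 256       .              .       
144  503/  77/ 204  509/  79/ 201  509/  29/ 245  515/  30/ 243  519/  22/ 250  523/  13/ 258  528/  17/ 254  532/   9/ 260  538/  11/ 258       .              .       
146  503/  81/ 193  509/  85/ 188  510/  36/ 232  514/  31/ 236  519/  27/ 239  524/  23/ 242  530/  33/ 233  532/   5/ 258  537/   6/ 256       .              .       
148  502/  76/ 190  508/  79/ 187  509/  34/ 227  514/  27/ 233       .         526/  39/ 221  531/  40/ 220  531/   0/ 256  536/  -1/ 257  541/  -4/ 259  546/  -1/ 255
150  502/  79/ 180  508/  80/ 179  510/  39/ 215  514/  25/ 228  519/  27/ 225  524/  30/ 222  526/  -2/ 252  530/  -6/ 255  535/  
[... 1554 characters left out ...]
    
170       .              .              .         515/  50/ 130  520/  46/ 133  523/  30/ 150       .              .              .              .         555/  63/ 112
172       .              .              .         515/  51/ 121  520/  50/ 121  526/  51/ 120  532/  60/ 110  538/  61/ 108  544/  62/ 107  550/  61/ 107  555/  56/ 111
174       .              .              .         514/  49/ 115  520/  50/ 114  526/  51/ 112  531/  52/ 110  537/  54/ 108  543/  54/ 106  548/  51/ 109  554/  51/ 108
176       .              .              .         515/  55/ 101  520/  48/ 107  525/  49/ 106  531/  50/ 105  536/  48/ 106  542/  50/ 103  548/  49/ 103  553/  44/ 107
0.05116781278573056
```

View pics/c4.png

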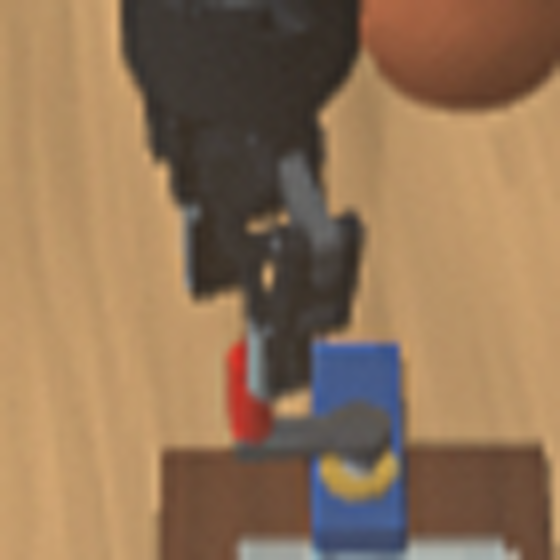

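The fingers straddle the knob correctly sideways. The depth picture puts their tips at z≈0.15, though, against a reported 0.116, so they closed above the knob. I'll go down in small steps and watch the force.

```bash
python3 -m jog '[[0.5,0,0,0.02,0],[0.5,0,0,0.02,0]]'; python3 -m jog '[[0.5,0,0,0.016,0],[0.5,0,0,0.016,0],[0.5,0,0,0.016,0]]'
python3 - <<'E'
from h import *
im,P=cloud("side");cv2.imwrite("pics/s5.png",im)
for v in range(154,178,2):
    print(v,' '.join(("%4d/%4d/%4d"%tuple(1000*P[v,u]) if P[v,u,0]==P[v,u,0] and P[v,u,2]>.1 else "      .       ") for u in range(238,256,2)))
print(status.sense()["force"],status.sense()["ee_pos"])
E
```

```text
time_s: 3.7
ee_pos: [0.519, 0.0582, 0.1101]
eef_rot: [-3.109, -0.452, 0.002]
force: [-1.4, 0.2, -0.5]
gripper_width: 0.043
time_s: 3.95
ee_pos: [0.5191, 0.0581, 0.1065]
eef_rot: [-3.109, -0.452, 0.001]
force: [0.1, -0.2, 0.4]
gripper_width: 0.0427
154  502/  77/ 167  507/  74/ 169  513/  76/ 167  513/  27/ 213  519/  31/ 208  524/  28/ 210  525/  -8/ 244  530/ -10/ 245  535/  -8/ 243
156  502/  81/ 156  507/  75/ 161  513/  76/ 159  518/  78/ 157  518/  24/ 207       .         525/  -3/ 232  530/  -9/ 237  535/  -5/ 233
158  502/  80/ 149  507/  79/ 150  513/  79/ 149  518/  76/ 151  518/  23/ 201  524/  31/ 193  526/  -1/ 224  530/  -5/ 226  536/   1/ 220
160       .         507/  76/ 144  512/  78/ 142       .         518/  21/ 195  522/  11/ 205  525/  -3/ 219  530/  -3/ 218  536/   2/ 212
162       .              .              .              .         518/  22/ 187  521/   7/ 202  525/  -2/ 210  532/   9/ 198  537/   8/ 199
164       .              .              .         516/  57/ 146  518/  28/ 175  521/   9/ 192  526/   0/ 201  531/   5/ 195  537/   7/ 192
166       .       
[... 188 characters left out ...]
8/  29/ 158  523/  21/ 166  529/  27/ 159  534/  25/ 160       .       
170       .              .              .         515/  50/ 130  518/  28/ 152  523/  25/ 155  528/  25/ 154  534/  25/ 152       .       
172       .              .              .         514/  50/ 123  520/  51/ 120  526/  50/ 121  532/  60/ 110  538/  61/ 108  544/  59/ 109
174       .              .              .         514/  48/ 116  520/  51/ 113  526/  51/ 112  531/  53/ 109  537/  52/ 109  543/  53/ 108
176       .              .              .         514/  52/ 104  520/  50/ 105  525/  50/ 105  531/  47/ 107  537/  49/ 105  542/  46/ 106
[-0.07603435 -0.49706318  0.17812459] [0.51929137 0.05811115 0.10662535]
```

```bash
python3 -m jog '[[0.5,0,0,0.024,0],[0.5,0,0,0.048,0],[0.5,0,0,0.048,0]]'; python3 -m jog '[[0.5,0,0,0.016,0],[0.5,0,0,0.032,0],[0.5,0,0,0.032,0]]'
python3 -m jog '[[0.0,0,0,0,0],[0.0,0,0,0,0],[0.0,0,0,0,0],[0.0,0,0,0,0],[0.0,0,0,0,0]]' 40
python3 - <<'E'
from h import *
im,P=cloud("side");cv2.imwrite("pics/s6.png",im)
for v in range(158,180,2):
    print(v,' '.join(("%4d/%4d/%4d"%tuple(1000*P[v,u]) if P[v,u,0]==P[v,u,0] and P[v,u,2]>.1 else "      .       ") for u in range(238,256,2)))
print(status.sense()["force"],status.sense()["ee_pos"])
E
```

```text
time_s: 4.25
ee_pos: [0.5185, 0.0582, 0.0935]
eef_rot: [-3.108, -0.452, 0.003]
force: [-0.4, -0.4, 0.5]
gripper_width: 0.043
time_s: 4.5
ee_pos: [0.5189, 0.0581, 0.086]
eef_rot: [-3.109, -0.452, 0.002]
force: [0.5, 1.2, -0.3]
gripper_width: 0.0427
time_s: 4.92
ee_pos: [0.5196, 0.058, 0.087]
eef_rot: [3.109, 0.452, 0.001]
force: [1.1, -0.5, 0.2]
gripper_width: 0.0147
158       .         506/  60/ 167  509/  36/ 190  514/  32/ 193  519/  35/ 190  525/  40/ 184  527/   9/ 213  531/   4/ 218  536/   1/ 220
160       .              .         511/  61/ 159  514/  33/ 185  519/  37/ 180  526/  46/ 171  526/   0/ 216  531/  -2/ 217  536/  -2/ 217
162       .              .         511/  63/ 149  514/  35/ 176  519/  35/ 175  522/  10/ 199  525/  -1/ 210  530/  -6/ 214  535/  -5/ 212
164       .              .         511/  62/ 143  514/  38/ 165  518/  25/ 178  522/  11/ 190  526/   2/ 198  531/   1/ 199  537/  12/ 188
166       .              .         511/  63/ 134  514/  41/ 154  517/  19/ 176  522/  13/ 181  527/  10/ 184  533/  17/ 176  539/  21/ 171
168       .              .         5
[... 170 characters left out ...]
9/  38/ 142  524/  38/ 141  530/  38/ 141       .              .       
172       .              .              .         514/  46/ 127  519/  41/ 131  524/  36/ 135  530/  40/ 130  538/  60/ 109  544/  61/ 107
174       .              .              .         514/  50/ 114  519/  40/ 124  525/  50/ 113  532/  54/ 109  537/  53/ 108  542/  49/ 111
176       .              .              .         514/  54/ 102  520/  54/ 102  525/  48/ 107  531/  50/ 104  537/  50/ 104  542/  44/ 109
178       .              .              .              .              .              .              .              .              .       
[-0.18133445 -0.55248807  1.31217637] [0.51963427 0.05803517 0.08699828]
```

```bash
python3 - <<'E'
from h import *
from scipy.spatial.transform import Rotation as Ro
s=status.sense();p=s["ee_pos"];R=Ro.from_rotvec(s["eef_rot"]).as_matrix()
ax=np.array([.557,.0534]);r0=p[:2]-ax;phi=np.arctan2(r0[1],r0[0]);print("r",np.hypot(*r0),"phi clamp",phi+.12,"c",(-.69-(phi+.12))%(2*np.pi))
def pos(a):return np.r_[ax+.038*np.array([np.cos(phi-a),np.sin(phi-a)]),-.001273*a]
n=0
for call in range(4):
    b=pos(.3*n);rows=[]
    for i in range(8):
        n+=1
        rows.append([0]+list((R.T@(pos(.3*n)-b)/.25).round(3))+[0])
    print(call,str(rows).replace(" ",""))
E
```

```text
r 0.037652123651936965 phi clamp 3.138174363067991 c 2.4550109441115953
0 [[0,np.float64(0.024),np.float64(-0.038),np.float64(0.002),0],[0,np.float64(0.059),np.float64(-0.068),np.float64(0.003),0],[0,np.float64(0.1),np.float64(-0.086),np.float64(0.005),0],[0,np.float64(0.146),np.float64(-0.091),np.float64(0.006),0],[0,np.float64(0.19),np.float64(-0.082),np.float64(0.008),0],[0,np.float64(0.23),np.float64(-0.061),np.float64(0.009),0],[0,np.float64(0.262),np.float64(-0.029),np.float64(0.011),0],[0,np.float64(0.283),np.float64(0.012),np.float64(0.012),0]]
1 [[0,np.float64(0.008),np.float64(0.045),np.float64(0.002),0],[0,np.float64(0.003),np.float64(0.09),np.float64(0.003),0],[0,np.float64(-0.016),np.float64(0.131),np.float64(0.005),0],[0,np.float64(-0.046),np.float64(0.165),np.float64(0.006),0],[0,np.float64(-0.085),np.float64(0.189),np.float64(0.008),0],[0,np.float64(-0.129),np.float64(0.2),np.float64(0.009),0],[0,np.float64(-0.174),np.float64(0.198),np.float64(0.011),0],[0,np.float64(-0.217),np.float64(0.183),np.float64(0.012),0]]
2 [[0,np.float64(-0.036),np.float64(-0.027),np.float64
[... 227 characters left out ...]
64(-0.197),np.float64(0.008),0],[0,np.float64(-0.041),np.float64(-0.235),np.float64(0.009),0],[0,np.float64(-0.006),np.float64(-0.264),np.float64(0.011),0],[0,np.float64(0.036),np.float64(-0.281),np.float64(0.012),0]]
3 [[0,np.float64(0.045),np.float64(-0.004),np.float64(0.002),0],[0,np.float64(0.09),np.float64(0.005),np.float64(0.003),0],[0,np.float64(0.129),np.float64(0.027),np.float64(0.005),0],[0,np.float64(0.161),np.float64(0.06),np.float64(0.006),0],[0,np.float64(0.181),np.float64(0.101),np.float64(0.008),0],[0,np.float64(0.188),np.float64(0.146),np.float64(0.009),0],[0,np.float64(0.182),np.float64(0.191),np.float64(0.011),0],[0,np.float64(0.163),np.float64(0.232),np.float64(0.012),0]]
```

First a trial with the opening rows, watching the force.

```bash
python3 -m jog '[[0,0.024,-0.038,0.002,0],[0,0.059,-0.068,0.003,0],[0,0.1,-0.086,0.005,0],[0,0.146,-0.091,0.006,0],[0,0.19,-0.082,0.008,0],[0,0.23,-0.061,0.009,0],[0,0.262,-0.029,0.011,0],[0,0.283,0.012,0.012,0]]' 50
python3 - <<'E'
from h import *
s=status.sense();print(s["ee_pos"],s["force"],s["gripper_width"],np.hypot(*(s["ee_pos"][:2]-[.557,.0534])))
im,P=cloud("side");cv2.imwrite("pics/s7.png",im)
cv2.imwrite("pics/c7.png",cv2.resize(im[130:230,225:305],None,fx=6,fy=6,interpolation=cv2.INTER_CUBIC))
E
```

```text
time_s: 5.63
ee_pos: [0.5892, 0.0771, 0.084]
eef_rot: [-3.107, -0.453, -0.002]
force: [-0.4, 2.7, -1.0]
gripper_width: 0.0143
[0.58923474 0.07708507 0.08401474] [-0.41147433  2.72167451 -0.98854176] 0.014314236548959228 0.040000765075356846
```

View pics/c7.png

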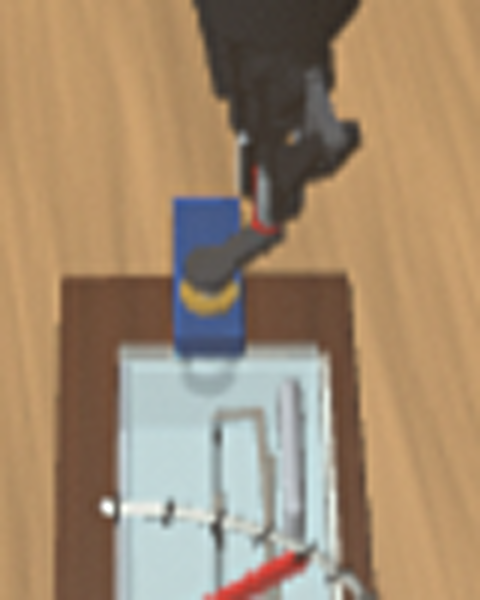

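```bash
python3 -m jog '[[0,0.008,0.045,0.002,0],[0,0.003,0.09,0.003,0],[0,-0.016,0.131,0.005,0],[0,-0.046,0.165,0.006,0],[0,-0.085,0.189,0.008,0],[0,-0.129,0.2,0.009,0],[0,-0.174,0.198,0.011,0],[0,-0.217,0.183,0.012,0]]'
python3 -m jog '[[0,-0.036,-0.027,0.002,0],[0,-0.063,-0.064,0.003,0],[0,-0.077,-0.108,0.005,0],[0,-0.078,-0.153,0.006,0],[0,-0.065,-0.197,0.008,0],[0,-0.041,-0.235,0.009,0],[0,-0.006,-0.264,0.011,0],[0,0.036,-0.281,0.012,0]]'
```

```text
time_s: 6.35
ee_pos: [0.5488, 0.0179, 0.0807]
eef_rot: [-3.105, -0.446, -0.004]
force: [7.0, 17.8, -5.6]
gripper_width: 0.0145
time_s: 7.02
ee_pos: [0.5354, 0.0869, 0.0778]
eef_rot: [-3.108, -0.451, 0.007]
force: [-4.3, 0.9, 6.4]
gripper_width: 0.0143
```

```bash
python3 -m jog '[[0,0.045,-0.004,0.002,0],[0,0.09,0.005,0.003,0],[0,0.129,0.027,0.005,0],[0,0.129,0.027,0.005,0]]'
python3 - <<'E'
from h import *
s=status.sense();p=s["ee_pos"];d=p[:2]-[.557,.0534];print(p,s["force"],s["gripper_width"],np.hypot(*d),"c",(-.69-(np.arctan2(d[1],d[0])+.12))%(2*np.pi)+2*np.pi)
E
```

```text
time_s: 7.35
ee_pos: [0.5731, 0.0904, 0.0768]
eef_rot: [-3.107, -0.451, -0.004]
force: [3.4, 7.0, 3.6]
gripper_width: 0.0142
[0.57310521 0.09037801 0.07684824] [3.44509321 6.96752456 3.64622368] 0.014184657682766359 0.04033300565457941 c 10.596334037473817
```

```bash
python3 -m jog '[[0.4,0,0,0,0],[0.4,0,0,0,0],[0.4,0,0,0,0],[0.4,0,0,-0.15,0],[0.4,0,0,-0.3,0],[0.4,0,0,-0.44,0],[0.4,0,0,-0.44,0]]'
python3 -m jog '[[0.4,0,0,-0.1,0],[1,-0.03,0.15,-0.1,-0.1],[1,-0.08,0.3,-0.1,-0.2],[1,-0.12,0.45,-0.1,-0.3],[1,-0.158,0.583,-0.1,-0.37],[1,-0.158,0.583,-0.1,-0.37],[1,-0.158,0.583,-0.1,-0.37],[1,-0.158,0.583,-0.1,-0.37]]'
python3 - <<'E'
from h import *
from scipy.spatial.transform import Rotation as Ro
s=status.sense();R=Ro.from_rotvec(s["eef_rot"]).as_matrix();print(s["ee_pos"],"y ang",np.arctan2(R[1,1],R[0,1]),s["joint_pos"].round(2),s["gripper_width"])
im,P=cloud("side");cv2.imwrite("pics/s8.png",im);np.save("pics/P8.npy",P)
yaw=-0.12;C=np.array([[np.cos(yaw),-np.sin(yaw)],[np.sin(yaw),np.cos(yaw)]]);O=np.array([.5422,-.0544])
Q=P.copy();Q[...,:2]=(P[...,:2]-O)@C
rows=[f"{v} "+' '.join("%4d/%4d/%4d"%tuple(1000*Q[v,u]) if np.isfinite(Q[v,u,0]) else "     .     " for u in range(267,282)) for v in range(188,226,3)]
print("\n".join(rows))
m=red(im);m[:215]=0;m[248:]=0;m[:,:240]=0;m[:,282:]=0
pts=Q[m>0];pts=pts[np.isfinite(pts[:,0])];pts=pts[abs(pts[:,1]+.1)<.03];print(len(pts),np.median(pts,0))
l=cv2.fitLine(pts[:,[0,2]].astype(np.float32),cv2.DIST_HUBER,0,.01,.01).ravel();print("pointer ang",np.arctan2(l[1],l[0])%np.pi,l)
# red pixels cast on plane clamp y=-.1
nrm=C@np.array([0,1.])
for Y in(-.095,-.1,-.105):
    vv,uu=np.nonzero(m);X=[]
    for u,v in zip(uu,vv):
        o,d=ray("side",u,v);t=(nrm@(O-o[:2])+Y)/(nrm@d[:2]);p=o+t*d;X.append([C[:,0]@(p[:2]-O),p[2]])
    X=np.float32(X);l=cv2.fitLine(X,cv2.DIST_HUBER,0,.01,.01).ravel();a=np.arctan(l[1]/l[0]);h=l[2]+(.073-l[3])/np.tan(a)
    print(Y,"ang",a,"x at z=.073",h,"ends",X[X[:,0].argmin()],X[X[:,0].argmax()])
cv2.imwrite("pics/c8.png",cv2.resize(im[110:250,200:320],None,fx=4.2,fy=4.2,interpolation=cv2.INTER_CUBIC))
E
```

```text
time_s: 7.93
ee_pos: [0.5749, 0.0886, 0.1936]
eef_rot: [3.107, 0.452, 0.018]
force: [1.4, 0.2, 1.4]
gripper_width: 0.0339
time_s: 8.6
ee_pos: [0.5734, -0.0635, 0.211]
eef_rot: [-2.644, -1.696, 0.002]
force: [-0.0, -0.1, 0.3]
gripper_width: 0.0856
[ 0.57336228 -0.06353162  0.21097871] y ang -0.43017141378142465 [-0.23  0.31  1.54 -0.    1.29  0.2 ] 0.08557491545754198
188   27/ 128/  25   30/ 132/  21   33/ 132/  21   36/ 130/  23   39/ 133/  20   42/ 131/  21   45/ 128/  25   47/ 126/  27   51/ 132/  20   54/ 137/  15   57/ 134/  18   60/ 138/  14   63/ 136/  15   67/ 138/  13   69/ 136/  16
191   24/  69/  78   27/  70/  76   29/  65/  81   32/  68/  78   35/  67/  79   38/  70/  76   41/  69/  77   43/  70/  76   46/  70/  76   49/  70/  75   52/  69/  77   55/  70/  76   57/  69/  77   66/ 124/  15   69/ 126/  13
194   23/  56/  79   26/  57/  78   29/  60/  75   32/  58/  77   34/  56/  79   35/  31/ 107   38/  28/ 110   41/  27/ 111   46/  57/  78   49/  59/  75   51/  58/  76   54/  57/  77   57/  60/  75   65/ 114/  13   68/ 115/  12
197   23/  45/  79   26/  45/  79   28/  45
[... 1950 characters left out ...]
3   49/ -38/  78   52/ -39/  80   55/ -38/  78   63/  13/  12
224   20/ -50/  81   23/ -45/  75   22/ -95/ 139   25/ -95/ 140   27/ -98/ 144   29/ -98/ 143   32/ -99/ 145   34/ -98/ 143   37/ -99/ 144   43/ -51/  82   46/ -47/  76   43/-106/ 153   45/-108/ 155   48/-102/ 149   51/-103/ 149
90 [-0.00429917 -0.09768783  0.11175589]
pointer ang 0.7585483 [0.7258354  0.6878685  0.00485225 0.12009808]
-0.095 ang 0.7582006 x at z=.073 -0.041673545 ends [-0.04273079  0.06920838] [0.03493869 0.13907535]
-0.1 ang 0.7582007 x at z=.073 -0.048882864 ends [-0.04255392  0.07622473] [0.03452064 0.14555654]
-0.105 ang 0.7582007 x at z=.073 -0.056092195 ends [-0.04237704  0.08324108] [0.03410259 0.15203772]
```

View pics/c8.png

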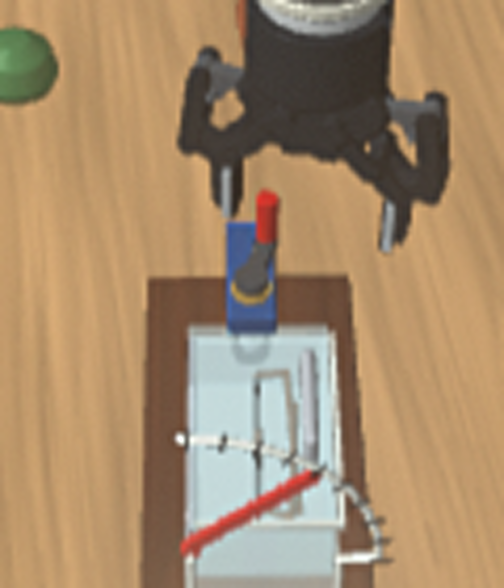

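Pointer angle is about 0.758 rad (43°), and two methods agree. In clamp coordinates the bow's middle is at (0.037, -0.004), z 0.106. The picture shows the knob at (267,215) in the crop, wound round to +y. Now I turn the gripper and go down.

```bash
python3 -m jog '[[0.5,0.011,0.017,0,-0.04],[0.5,0.011,0.017,0,-0.08],[0.5,0.011,0.017,0,-0.099],[0.5,0.011,0.017,0.14,-0.099],[0.5,0.011,0.017,0.28,-0.099],[0.5,0.011,0.017,0.4,-0.099],[0.5,0.011,0.017,0.44,-0.099],[0.5,0.011,0.017,0.44,-0.099]]'
cat > look.py <<'E'
from h import *
from scipy.spatial.transform import Rotation as Ro
import sys
yaw=-0.12;C=np.array([[np.cos(yaw),-np.sin(yaw)],[np.sin(yaw),np.cos(yaw)]]);O=np.array([.5422,-.0544])
s=status.sense();R=Ro.from_rotvec(s["eef_rot"]).as_matrix()
print("t",s["time_s"],s["ee_pos"].round(4),"clamp",((s["ee_pos"][:2]-O)@C).round(4),"yang",np.arctan2(R[1,1],R[0,1]).round(3),"F",s["force"].round(1),s["gripper_width"].round(4))
im,P=cloud("side");Q=P.copy();Q[...,:2]=(P[...,:2]-O)@C
cv2.imwrite(f"pics/{sys.argv[1]}.png",im);np.save(f"pics/{sys.argv[1]}.npy",Q)
E
python3 look.py l1; python3 - <<'E'
import numpy as np
Q=np.load("pics/l1.npy")
for v in range(170,216,3):print(v,' '.join("%3d/%4d/%3d"%tuple(1000*Q[v,u]) if Q[v,u,2]>.085 else "     .    " for u in range(252,298,3)))
E
```

```text
time_s: 9.32
ee_pos: [0.5762, -0.0609, 0.0986]
eef_rot: [-2.352, -2.075, 0.006]
force: [-0.2, 0.3, 0.5]
gripper_width: 0.0426Traceback (most recent call last):
  File "look.py", line 6, in <module>
    print("t",s["time_s"],s["ee_pos"].round(4),"clamp",((s["ee_pos"][:2]-O)@C).round(4),"yang",np.arctan2(R[1,1],R[0,1]).round(3),"F",s["force"].round(1),s["gripper_width"].round(4))
                                                                                                                                                          ^^^^^^^^^^^^^^^^^^^^^^^^
AttributeError: 'float' object has no attribute 'round'
Traceback (most recent call last):
FileNotFoundError: [Errno 2] No such file or directory: 'pics/l1.npy'
```

```bash
sed -i 's/s\["gripper_width"\].round(4)/s["gripper_width"]/' look.py
python3 look.py l1; python3 - <<'E'
import numpy as np
Q=np.load("pics/l1.npy")
for v in range(170,216,3):print(v,' '.join("%3d/%4d/%3d"%tuple(1000*Q[v,u]) if Q[v,u,2]>.085 else "     .    " for u in range(252,298,3)))
E
```

```text
t 9.3167 [ 0.5762 -0.0609  0.0986] clamp [ 0.0346 -0.0024] yang -0.125 F [-0.2  0.3  0.5] 0.04259070807290697
170 -17/  -5/238 -10/  -6/238  -3/ -12/244   3/ -12/244  11/ -12/244  17/ -34/266  23/ -38/270  30/ -37/269  37/ -39/270  44/ -39/271  52/ -34/266  61/ -13/244  68/ -14/245  75/ -13/244  84/  -6/237  91/  -7/238
173 -17/ -10/232 -10/  -7/229   0/ 122/ 96   4/ -10/231  11/ -11/232  18/ -17/238  25/ -21/243  32/ -13/234  40/ -14/235  46/ -19/240  54/ -18/239  61/ -14/235  69/ -13/234      .      84/  -8/229  91/ -11/231
176 -17/ -12/223 -10/   4/206   0/ 104/102   7/ 108/ 98  11/ -11/222  18/ -24/236  25/ -20/231  33/ -16/227  40/ -12/223  47/ -22/233  54/ -21/232  62/ -13/223      .          .      85/  -4/213  91/ -14/224
179 -17/ -15/216 -10/  -9/210   0/ 102/ 92   4/   7/191  11/ -15/215  18/ -17/217  26/ -12/213  33/ -15/215  40/ -13/213  48/ -15/215  55/ -20/220  63/  -5/205      .      79/   1/197  85/ -11/210  92/ -15/214
182 -17/ -16/206 -10/ -12/202  -2/  -2/191   4/   3/185  11/ -18/208  18/ -18/209      .          .          .          .      55/ -18/208  63/ -18/20
[... 1409 characters left out ...]
  .          .          .          .          .      36/ -11/108      .          .          .          .          .          .          .          .    
209      .          .          .          .          .          .          .      36/ -25/113      .          .          .          .          .          .          .          .    
212      .          .          .          .          .          .          .      35/ -35/112      .          .          .          .          .          .          .          .    
215 -18/-107/190 -11/-104/187  -4/-102/184      .          .          .          .      35/ -38/104      .          .          .          .          .          .          .          .
```

```bash
python3 -m jog '[[0.5,0,0.008,0.08,0],[0.5,0,0.008,0.13,0],[0.5,0,0.008,0.168,0],[0.5,0,0.008,0.168,0]]'
python3 -m jog '[[0,0,0,0,0],[0,0,0,0,0],[0,0,0,0,0],[0,0,0,0,0],[0,0,0,0,0],[0,0,0,0,0]]' 40
python3 look.py l2; python3 - <<'E'
import numpy as np
Q=np.load("pics/l2.npy")
for v in range(188,216,3):print(v,' '.join("%3d/%4d/%3d"%tuple(1000*Q[v,u]) if Q[v,u,2]>.085 else "     .    " for u in range(255,295,3)))
E
```

```text
time_s: 9.7
ee_pos: [0.5812, -0.0618, 0.0595]
eef_rot: [-2.354, -2.08, 0.0]
force: [-0.2, -1.1, -0.4]
gripper_width: 0.0427
time_s: 10.2
ee_pos: [0.5788, -0.0614, 0.0607]
eef_rot: [-2.351, -2.079, 0.004]
force: [-7.2, -0.5, 7.3]
gripper_width: 0.0084
t 10.2 [ 0.5788 -0.0614  0.0607] clamp [ 0.0372 -0.0026] yang -0.123 F [-7.2 -0.5  7.3] 0.008403644548174351
188 -10/ -11/179  -2/  -8/175   4/   3/163      .      19/ -10/178  26/ -21/190  34/ -13/180  42/ -14/181  48/ -22/190  56/ -22/190      .      74/   4/160  80/  -6/172  87/ -16/183
191 -10/ -14/172  -3/ -13/170   5/   4/150  12/   4/150  20/   5/149  26/ -20/178      .          .      49/ -20/176  57/ -18/174  66/   0/153  74/   1/152  80/ -17/173  87/ -15/170
194      .      -2/ -12/158   4/ -14/159  12/  -7/151  20/  -4/148  27/ -20/166  38/  28/111      .      49/ -21/167  59/  -3/146  66/  -8/152  73/ -11/155  80/ -15/160      .    
197      .          .       4/ -14/148  12/ -14/148  20/ -10/143  27/ -12/146  37/  17/111  44/   1/129  50/ -14/147  59/  -8/140  66/ -12/144  74/ -14/147      .          .    
200      .        
[... 267 characters left out ...]
 .          .          .          .          .    
206      .          .          .          .          .      28/ -14/112  36/ -14/111  44/ -16/114  52/ -10/106      .          .          .          .          .    
209      .          .          .          .          .      29/ -11/ 96  36/ -22/109  44/ -15/100      .          .          .          .          .          .    
212      .          .          .          .          .          .      35/ -34/111      .          .          .          .          .          .          .    
215 -11/-104/186  -4/-103/185      .          .          .          .      35/ -39/105      .          .          .          .          .          .          .
```

```bash
python3 -c "
import numpy as np
for i in range(1,9):
    a=.415+.758*i/8;print([0,0,round(.0819*(np.cos(a)-.9151)/.25,3)+0,-round(.0819*(np.sin(a)-.4032)/.25,3),0])"
```

```text
[0, 0, np.float64(-0.014), np.float64(-0.028), 0]
[0, 0, np.float64(-0.03), np.float64(-0.054), 0]
[0, 0, np.float64(-0.049), np.float64(-0.079), 0]
[0, 0, np.float64(-0.07), np.float64(-0.102), 0]
[0, 0, np.float64(-0.093), np.float64(-0.122), 0]
[0, 0, np.float64(-0.118), np.float64(-0.141), 0]
[0, 0, np.float64(-0.145), np.float64(-0.157), 0]
[0, 0, np.float64(-0.173), np.float64(-0.17), 0]
```

```bash
python3 -m jog '[[0,0,-0.014,-0.028,0],[0,0,-0.03,-0.054,0],[0,0,-0.049,-0.079,0],[0,0,-0.07,-0.102,0]]'
python3 look.py l3; python3 - <<'E'
from h import *
im=cv2.imread("pics/l3.png");cv2.imwrite("pics/c9.png",cv2.resize(im[140:260,220:310],None,fx=5,fy=5,interpolation=cv2.INTER_CUBIC))
E
```

```text
time_s: 10.58
ee_pos: [0.5634, -0.0596, 0.0857]
eef_rot: [2.354, 2.081, 0.0]
force: [-1.8, 0.1, -6.5]
gripper_width: 0.0081
t 10.5833 [ 0.5634 -0.0596  0.0857] clamp [ 0.0217 -0.0026] yang -0.123 F [-1.8  0.1 -6.5] 0.008118318930004453
```

View pics/c9.png

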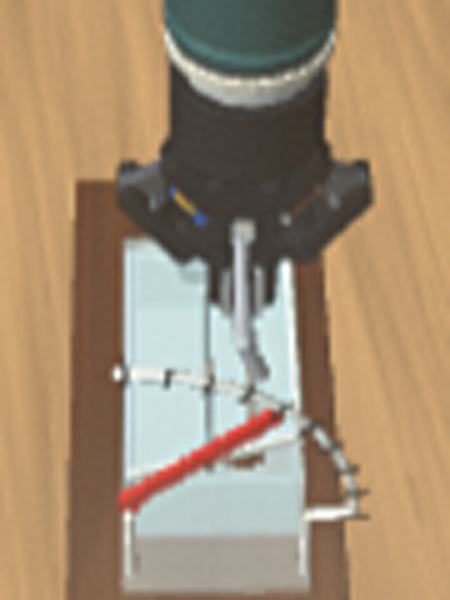

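```bash
python3 -m jog '[[0,0,-0.023,-0.02,0],[0,0,-0.048,-0.039,0],[0,0,-0.075,-0.055,0],[0,0,-0.103,-0.068,0],[0,0,-0.103,-0.068,0],[0,0,-0.103,-0.068,0]]'
python3 look.py l4; python3 - <<'E'
from h import *
Q=np.load("pics/l4.npy");im=cv2.imread("pics/l4.png")
for v in range(188,240,3):print(v,' '.join("%3d/%4d/%3d"%tuple(1000*Q[v,u]) if Q[v,u,2]>.07 else "     .    " for u in range(246,286,3)))
cv2.imwrite("pics/c10.png",cv2.resize(im[140:260,220:310],None,fx=5,fy=5,interpolation=cv2.INTER_CUBIC))
E
```

```text
time_s: 11.13
ee_pos: [0.541, -0.0569, 0.104]
eef_rot: [2.351, 2.077, 0.006]
force: [5.4, -0.2, 6.7]
gripper_width: 0.0079
t 11.1333 [ 0.541  -0.0569  0.104 ] clamp [-0.0009 -0.0026] yang -0.123 F [ 5.4 -0.2  6.7] 0.007921613916818983
188      .     -26/  73/ 86 -18/  -9/177      .      -2/  12/153   4/  -7/174  11/ -16/184  22/  35/127  29/  31/132      .          .          .          .          .    
191 -34/  70/ 77 -26/  60/ 88 -18/  55/ 93 -10/ -14/172  -2/   6/148   4/ -13/170  12/  -9/166  21/  23/128  29/  19/133  41/  73/ 72  49/  73/ 72      .          .          .    
194 -34/  56/ 81 -26/  50/ 87 -18/  45/ 93 -10/ -10/155  -2/  -5/150   4/ -12/157  12/ -10/155  21/  15/126  29/  10/131      .          .          .          .          .    
197 -34/  44/ 81 -26/  38/ 87 -18/  35/ 91 -10/  25/103  -2/ -15/150   4/ -15/149  13/   9/121  21/   2/128  28/  -1/133  36/  -1/132      .          .          .          .    
200 -34/  33/ 81 -26/  27/ 88 -18/  22/ 93 -10/  18/ 99  -3/ -26/150   4/ -23/146  13/   0/120  20/  -6/126  28/ -12/133  36/ -11/133      .          .        
[... 1612 characters left out ...]
.      61/-101/134
230 -34/ -69/ 81 -26/ -73/ 87 -19/ -79/ 94 -11/ -82/ 98      .       3/ -99/120  10/-100/122      .          .          .          .      51/ -62/ 71      .      62/-103/125
233 -34/ -79/ 81 -27/ -85/ 90      .     -11/ -95/104  -4/ -98/107      .          .          .          .          .          .      50/ -75/ 75      .          .    
236 -34/ -81/ 71 -27/ -95/ 90 -19/ -98/ 95 -11/ -98/ 95  -3/ -82/ 73   3/ -80/ 70  11/ -81/ 71  19/ -82/ 71  27/ -82/ 72  34/ -84/ 75  42/ -81/ 70  50/ -83/ 73      .          .    
239 -34/ -96/ 79 -27/ -98/ 82      .          .          .          .          .          .          .          .          .          .          .          .
```

```bash
cat > ang.py <<'E'
from h import *
import sys
Q=np.load(f"pics/{sys.argv[1]}.npy");im=cv2.imread(f"pics/{sys.argv[1]}.png")
x,y,z=Q[...,0],Q[...,1],Q[...,2]
pred=.078+np.tan(.72)*(x+.038)
m=(x>-.036)&(x<.036)&(y<.07)&(y>-.077)&(abs(z-pred)<.014)&(red(im)==0)
p=Q[m];w=np.ones(len(p),bool)
for _ in range(5):
    A=np.c_[p[:,0],p[:,1],np.ones(len(p))];c=np.linalg.lstsq(A[w],p[w,2],rcond=None)[0];r=p[:,2]-A@c;w=abs(r)<.005
print("lid",w.sum(),"angle",np.arctan(c[0]),"y slope",c[1],"rms",r[w].std())
m=red(im)>0;m[:,:240]=0;m[:,285:]=0;m[:212]=0;m[248:]=0;q=Q[m&(abs(y+.1)<.02)]
l=cv2.fitLine(q[:,[0,2]].astype(np.float32),cv2.DIST_HUBER,0,.01,.01).ravel();print("pointer",len(q),np.arctan(l[1]/l[0]))
# plane-cast pointer pixels
v,u=np.nonzero(m);uv=np.c_[u,v].astype(np.float32);print("pointer px angle",np.arctan2(*cv2.fitLine(uv,cv2.DIST_HUBER,0,.01,.01).ravel()[[1,0]]))
E
python3 ang.py l4
```

```text
lid 794 angle 0.6914280450367223 y slope 0.00017291699194343924 rms 0.0016753374774286702
pointer 94 0.75838655
pointer px angle -0.51578444
```

```bash
python3 -m jog '[[0,0,-0.012,-0.008,0],[0,0,-0.024,-0.016,0],[0,0,-0.024,-0.016,0],[0,0,-0.024,-0.016,0],[0,0,-0.024,-0.016,0],[0,0,-0.024,-0.016,0]]'
python3 look.py l5; python3 ang.py l5
```

```text
time_s: 11.68
ee_pos: [0.5347, -0.0561, 0.1073]
eef_rot: [2.352, 2.078, 0.004]
force: [4.2, 0.4, 6.4]
gripper_width: 0.008
t 11.6833 [ 0.5347 -0.0561  0.1073] clamp [-0.0072 -0.0026] yang -0.123 F [4.2 0.4 6.4] 0.007969995598722643
lid 718 angle 0.7754543470690652 y slope -0.003410633911961211 rms 0.0017804686218158457
pointer 97 0.7572228
pointer px angle -0.51974624
```

```bash
python3 -m jog '[[0,0,0.003,0.002,0],[0,0,0.003,0.002,0],[0,0,0.003,0.002,0],[0,0,0.003,0.002,0],[0,0,0.003,0.002,0],[0,0,0.003,0.002,0],[0,0,0.003,0.002,0],[0,0,0.003,0.002,0]]'
python3 look.py l6; python3 ang.py l6; python3 - <<'E'
from h import *
im=cv2.imread("pics/l6.png");cv2.imwrite("pics/c12.png",cv2.resize(im[130:260,215:315],None,fx=4.6,fy=4.6,interpolation=cv2.INTER_CUBIC))
E
```

```text
time_s: 12.4
ee_pos: [0.5357, -0.0562, 0.1069]
eef_rot: [2.351, 2.078, 0.005]
force: [4.0, 0.2, 6.4]
gripper_width: 0.0082
t 12.4 [ 0.5357 -0.0562  0.1069] clamp [-0.0062 -0.0026] yang -0.123 F [4.  0.2 6.4] 0.008209937225875666
lid 732 angle 0.7623348302216882 y slope -0.0017137345878637245 rms 0.0017431971807224567
pointer 97 0.7430911
pointer px angle -0.5184307
```

View pics/c12.png

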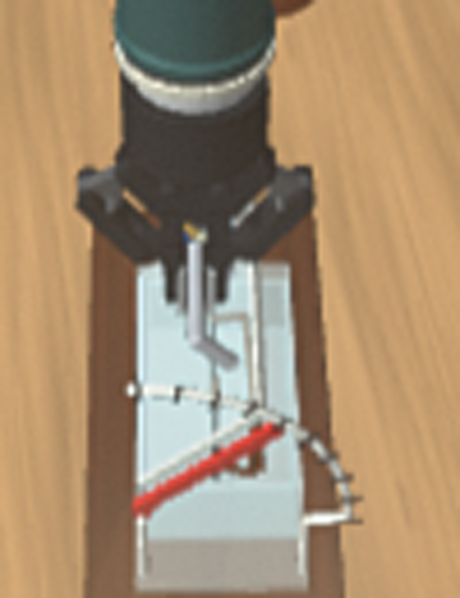

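The last picture shows the bow pinched at crop (195,265), and the lid's near edge (140,478) to (258,412) parallel to the red pointer (138,505) to (280,430). The lid measures about 0.762 rad, the pointer about 0.75, and the arm is still. I'm handing in.

```bash
python3 -c "
from cell import env,status
env.sign_off();print(status.sense()['time_s'],status.sense()['ee_pos'],status.sense()['force'],status.sense()['gripper_width'])"
```

```text
the job is handed in; nothing more can be done
the job is handed in; nothing more can be done
```

I wound the crank about 8.1 rad clockwise with the lid shut. I then swung the lid up by its bow to the pointer and handed in at about 12.4 s, still pinching the bow with 50 N (the force from the crank winding; the 40 N set for the bow is the last value given). No verdict was reported.

- **Clamp:** The final knob position puts the crank at about 10.55–10.6, which should press with roughly 25 N. The gripper also sank 10.2 mm, matching 8.1 rad of screw travel. I did not measure the foot's contact force or see the foot itself.
- **Lid:** The lid measured 0.762 rad in the last check. The pointer read 0.743 there and 0.757–0.758 in four earlier readings, so they agree within about 0.02 rad against the 0.08 allowed. In the last picture the lid edge looks parallel to the pointer, and the jaws stood at 8 mm on the 10 mm bar.
- **Case and other things:** The pointer, and so the case it stands on, stayed in the same place in the pictures to within about a pixel. I did not measure the bystanders again, but the arm passed well above or clear of them.

**Disagreements:**
- The fingertips in the depth images stood 33–38 mm higher than the reported position. Because of this my first grasp closed on air above the knob, and I then went by the depth images.
- The wrist force reached about 20 N for a moment during winding, below the limits.

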